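# File the film case in the first rack slot that takes it

## Task

Film night is over: take the blue film case out of the display stand and file it upright in the oak disc rack, in the first slot from the narrow end that will take it, so that it stands snug. Try the slots lightly and never force the case; leave it fully home on the slot's floor, about centred front to back, and leave the red case and everything else where it is.

Things in the scene. Friction and masses are not known exactly. Their poses are not given: they have to be found in the camera images.
- film: Blue film-disc case, stiff slab 171 (x) x 14 (y) x 135 (z) mm, about 0.13 kg, its two bottom long edges rounded (2.5 mm radius). Origin: middle of its underside; z up, y across the thickness. Starts upright and loose in either groove of the stand. Pinch it across its thickness from above, by its top edge.
- redfilm: Red film-disc case of the same size and form, standing in the stand's other groove; a bystander, to be left there. Same origin and axes as the blue one.
- stand: Dark wooden display stand, 120 (x) x 130 (y) x 28 mm high, fixed. Origin: centre of its underside. Two open-ended grooves along its x, at local y = +40 and -40 mm, 16.5 mm wide, groove floor 6 mm above the table.
- rack: Fixed oak disc rack; origin: centre of underside. Base 130 (x) x 240 (y) mm, its top, the slot floor, at local z 18 mm; upright cheeks 110 mm long, tops at z 58, slots open at both ends. Five slots along x: narrowest at the +y end, each next one towards -y 3 mm wider. Each slot starts at an oak face, at y = 96, 61.5, 24, -16.5, -60 mm (narrow to wide), and ends at an aluminium comb wall.
- narrow_end (a point): Point on the rack at the mouth of its narrowest slot: on the oak face (local y 96, z 58 mm). That slot is 7 to 14.5 mm wide; not known. The comb, five 6 mm walls on a front rail, was pushed along y and clamped, setting all slots alike; it does not move in the task. Each wall has a cap, top at z 61 mm, reaching -y over the gap behind and part of the next cheek (comb_c8: the third cap).
- bottle_a: Brown bottle, 62 mm across, 225 mm tall, standing; origin at the centre of its base. Bystander.
- bottle_b: Second brown bottle, same size and origin. Bystander.
- bowl: White snack bowl, 120 mm across, 55 mm high; origin at the centre of its base. Bystander.
- remote: Black remote control lying flat, 185 x 46 x 18 mm; origin at the centre of its underside. Bystander.
- gamepad: Grey game controller, about 110 x 150 x 46 mm; origin at the centre of its underside. Bystander.
- flatcase: Black film case lying flat, 171 x 135 x 14 mm; origin at the centre of its underside. Bystander.
- coasters: Stack of cork coasters, 94 mm across, 24 mm high; origin at the centre of its underside. Bystander.

How it is judged (in metres and radians):
On the way:
1. the blue case is lifted clear of the stand (height (world z) of film above 0.04 m and contact force between film and stand below 0.1 N), for 0.2 s.
At the end, for the whole second after the job is handed in: The blue case stands released and at rest in a slot: underside within 3 mm of the slot floor, lean under 0.2 rad, middle within 40 mm of the rack's middle front to back; and no narrower slot is more than 16 mm wide (2 mm over the case) ((y of film in the frame of rack between 0.0865 and 0.091 m or y of film in the frame of rack between 0.049 and 0.0565 m or (y of film in the frame of rack between 0.0085 and 0.019 m and y of comb_c8 in the frame of rack above -0.0035 m) or (y of film in the frame of rack between -0.035 and -0.0215 m and y of comb_c8 in the frame of rack above -0.0005 m)) and z of film in the frame of rack between 0.015 and 0.021 m and x of film in the frame of rack between -0.04 and 0.04 m and angle between film's own z axis and vertical below 0.2 rad and linear speed of film below 0.02 m/s and contact force between the fingers and film below 0.1 N); the robot touches nothing.
It fails at once if the blue case is forced: more than 30 N between it and the rack or its comb (contact force between film and rack above 30 N).
It fails at once if the red case is moved by more than 20 mm or knocked over (distance of redfilm from where it was at the start of the episode above 0.02 m or angle between redfilm's own z axis and vertical above 0.25 rad).
It fails at once if a bystander on the table is moved by more than 30 mm or a bottle tipped (distance of any of bottle_a, bottle_b, bowl, remote, gamepad, flatcase, coasters from where it was at the start of the episode above 0.03 m or angle between any of bottle_a, bottle_b's own z axis and vertical above 0.3 rad).
It also fails if it takes over 58 s, if anything falls off the work surface, if the arm or the gripper's body presses on something with over 40 N, if the wrist force passes 120 N, or if a joint passes its speed limit or range.

## Robot

A 7-joint arm with a two-finger parallel gripper is mounted at the origin on the work surface. World frame = base frame: x ahead of the robot, y to its left, z up, the work surface at z = 0. Lengths are in mm, angles in rad, forces in N, time in s.
With the tool pointing down it reaches from about 400 to 875 mm from the base axis. Payload 4.4 kg.
Tool frame: the origin (TCP) lies midway between the tips of the shut fingers; the grasp point (between the pads) lies ctrl.grip_depth behind it (ctrl.grip_depth is the distance from the TCP to the grasp point, in mm); z points along the fingers, y is the line along which they close (so a half turn about z gives the same grasp; the last joint's range is limited). The gripper opens to 85 mm and grips with 20 to 120 N. Pads are 22 mm wide; open, the fingers measure 114 mm over their backs; the gripper's body (76 mm by 85 mm) begins 54 mm behind the grasp point. The pads swing forward as they close: fully open they stand 13 mm farther back than shut.
Start: joints at [1.25, 0.628, 0.038, 1.517, -0.027, 0.996, -0.02], TCP at [163.861, -629.021, 231.313] pointing down, gripper open.
Joint ranges: [-3.06, 3.06], [-0.37, 2.12], [-1.25, 1.32], [0.18, 2.47], [-1.1, 4.24], [0.23, 1.98], [-2.94, 2.94]. Speed limits (rad/s): [2.57, 2.57, 3.14, 3.14, 3.14, 3.14, 3.14].

## Interface

Orientations are given as [roll, pitch, yaw] about the fixed x, y, z axes, in that order (R = Rz(yaw) Ry(pitch) Rx(roll)).
In Python, from cell import ctrl gives the robot as it stands.
- The arm moves only by the tool carry_out, never from a script. Its argument "deltas" is one flat list of numbers, 7 for each row, row after row: the turn, a rotation vector about the tool's x, y, z in degrees, then the shift along the tool's x, y, z in m, then the closure, from -1 (fully open) to 1 (shut). In form: [wx, wy, wz, dx, dy, dz, claw, wx, wy, wz, dx, dy, dz, claw, ...]. A call has 1 to 12 rows; each row shifts and turns the commanded pose from where the row before left it, along the tool's axes as they then stand; what a row does not reach is not made up. A row lasts 1/8 s, in which the tool goes at most 62.5 mm and 10.7 degrees, less where a joint would pass 70% of its speed; a pose out of reach is approached as far as the arm can. A call with a gripper value outside its range is refused whole. The fingers move at their own pace and stop on an object; the grip force is fixed at half the most. Time passes only in rows, so rows that do not move let the fingers close. It gives the time, the measured TCP pose, the force, the opening and the grip force at its end, in the units of the state.
- ctrl.read_state(): the state, without advancing time (a new reading comes with each control period).
- ctrl.get_image(name): name is "scene" or "side" or "wrist"; returns the picture (400x640x3 uint8, red, green, blue); there is no depth.
- ctrl.calibration(name): a dict with "mtx" (3x3 intrinsics, pixels), "R" (3x3) and "t" (3): a world point X has camera coordinates R X + t. Camera axes: x right, y down, z forward; pixel columns grow to the right and rows downward; lengths in mm; the calibration is good to about 2 mm. A picture is of the moment at which its call begins: read the wrist's pose just before it. calibration takes no time and is no camera call; for the wrist camera it gives the pose at the moment of the call.
- ctrl.finish_job(): hands the job in; it is judged then, once.
The state is a dict: "clock": time; "qpos": joint angles; "qd": joint speeds; "tau": joint torques, N m; "eef_pos": TCP position; "tool_rot": TCP orientation; "force": force on the tool from outside, world axes, zero at the start; "torque": the same for the moment, N m; "width": finger opening in mm; "gripper_force": force on a finger pad.
Only numpy, scipy, OpenCV 4.12 (cv2) and the standard library are available. Lean on these libraries where they do the work, as an engineer would, in place of code of your own. Each camera call takes 0.05 s, during which the arm holds its last target. There are 200 camera calls.

## Working session

There is one attempt and no reset: what is moved stays moved. The work goes in short steps, Python scripts to look and compute and a tool call to move; the robot and the scene stay as the last step left them, time stands still between calls to the robot, and variables do not carry over. Pictures are saved under pics/ and viewed, at most 10 in all, crops included, and the job is handed in when it is done.

Besides the shell and the picture viewer there is one more tool, called after ">>>" as a command line: name --argument value ..., lists and objects as JSON in quotes. carry_out: Moves the arm, as the interface text tells. Its arguments: {"type":"object","properties":{"deltas":{"type":"array"}},"required":["deltas"]}

```bash
mkdir -p pics; ls
python3 - <<'E'
from cell import ctrl
import cv2,numpy as np
print(ctrl.read_state(), ctrl.grip_depth)
for n in("scene","side","wrist"):
    c=ctrl.calibration(n); np.savez(f"pics/{n}0.npz",**{k:np.array(c[k]) for k in("mtx","R","t")})
    cv2.imwrite(f"pics/{n}0.png",ctrl.get_image(n)[:,:,::-1])
    print(n,np.round(c["mtx"],1).tolist(),np.round(c["R"],3).tolist(),np.round(c["t"],1))
a=cv2.imread("pics/scene0.png");b=cv2.imread("pics/side0.png")
cv2.imwrite("pics/ab.png",cv2.resize(np.vstack([a,b]),(480*2*600//600 if 0 else 480,600)))
E
```

```text
pics
{'clock': 0.0, 'qpos': array([ 1.25016333,  0.62935174,  0.03842521,  1.5183353 , -0.02699584,
        0.99630958, -0.02005648]), 'qd': array([-0.00048482,  0.00246277,  0.003027  ,  0.00200029, -0.00052928,
        0.00040835, -0.00057934]), 'tau': array([-4.27923387e-04, -5.63399506e+01,  1.22637190e+00, -1.93448961e+01,
        1.10356836e-02,  1.05149823e-02, -1.84406943e-06]), 'eef_pos': array([ 163.73725487, -628.40675565,  230.39560778]), 'tool_rot': array([-3.13970626e+00,  1.83722162e-05,  2.54793081e-01]), 'force': array([ 0.02173214, -0.11556957, -0.89457758]), 'torque': array([0.04837324, 0.01985724, 0.02602688]), 'gripper_force': 0.0, 'width': 85.39892796778206} 18.700000000000003
scene [[450.9, 0.0, 327.2], [0.0, 450.9, 204.2], [0.0, 0.0, 1.0]] [[-0.849, 0.528, 0.001], [0.319, 0.514, -0.796], [-0.421, -0.676, -0.605]] [ 451.2 -126.7 1618.1]
side [[414.5, 0.0, 317.7], [0.0, 414.5, 202.9], [0.0, 0.0, 1.0]] [[-0.934, -0.358, 0.004], [-0.203, 0.521, -0.829], [0.295, -0.775, -0.559]] [ 511.1  156.8 1122.6]
wrist [[284.4, 0.0, 320.9], [0.0, 284.4, 197.2], [0.0, 0.0, 1.0]] [[0.252, -0.968, -0.002], [-0.93, -0.243, 0.275], [-0.267, -0.067, -0.961]] [-649.7  -35.8  378.4]
```

View pics/scene0.png

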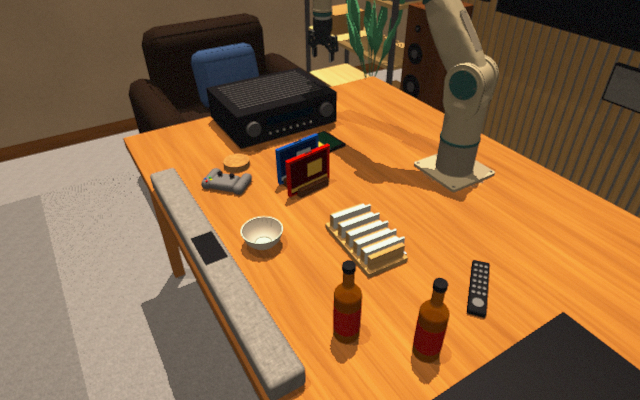

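View pics/side0.png

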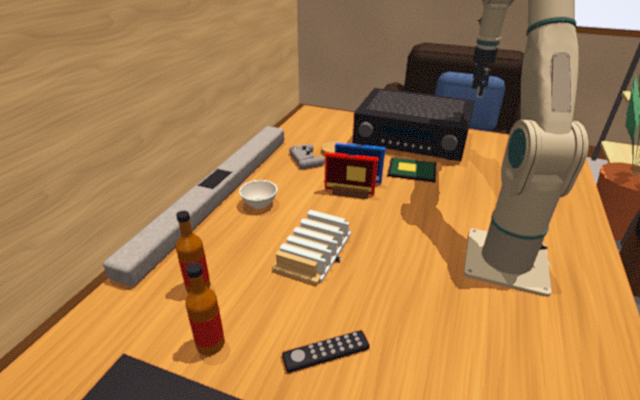

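The scene view shows blue (277–320, 137–180) behind red (287–330, 147–193), and the rack at about (365,238) with its broad oak block (narrow end) at (388,258). In the side view blue is at (360,160), red at (350,172), the rack at (313,245) and its narrow end at (297,265). I'll triangulate roughly.

```bash
cat > h.py <<'E'
import numpy as np,cv2
def load(n):
    d=np.load(f"pics/{n}.npz"); return d["mtx"],d["R"],d["t"]
def ray(c,p):
    K,R,t=c; d=R.T@np.linalg.solve(K,np.array([p[0],p[1],1.])); return -R.T@t,d/np.linalg.norm(d)
def onz(c,p,z):
    o,d=ray(c,p); return o+d*(z-o[2])/d[2]
def tri(c1,p1,c2,p2):
    o,d=ray(c1,p1);q,e=ray(c2,p2)
    s=np.linalg.lstsq(np.c_[d,-e],q-o,rcond=None)[0]
    a,b=o+d*s[0],q+e*s[1]; return (a+b)/2,np.linalg.norm(a-b)
def proj(c,X):
    K,R,t=c; u=K@(R@np.asarray(X,float)+t); return u[:2]/u[2]
E
python3 - <<'E'
from h import *
S,D=load("scene0"),load("side0")
for n in("scene0","side0"):
    im=cv2.imread(f"pics/{n}.png"); h=cv2.cvtColor(im,cv2.COLOR_BGR2HSV)
    for nm,lo,hi in(("blue",(105,150,50),(125,255,255)),("red",(0,190,90),(6,255,255)),("red2",(174,190,90),(180,255,255))):
        m=cv2.inRange(h,lo,hi); k,l,s,c=cv2.connectedComponentsWithStats(m)
        for i in range(1,k):
            if s[i,4]>80:
                y,x=np.nonzero(l==i); f=lambda a,b:(lambda j:(x[j],y[j]))(np.argmax(a*x+b*y))
                print(n,nm,s[i].tolist(),"TL",f(-1,-1),"TR",f(1,-1),"BL",f(-1,1),"BR",f(1,1))
for nm,a,b in(("rack narrow block L/near",(377,263),(277,262)),("R",(405,252),(318,268))):
    print(nm,tri(S,a,D,b))
print("rack mid z60",onz(S,(365,232),60),onz(D,(318,240),60))
E
```

```text
scene0 blue [276, 134, 42, 50, 294] TL (np.int64(276), np.int64(149)) TR (np.int64(317), np.int64(134)) BL (np.int64(278), np.int64(181)) BR (np.int64(281), np.int64(182))
scene0 red [286, 143, 44, 54, 309] TL (np.int64(288), np.int64(159)) TR (np.int64(329), np.int64(144)) BL (np.int64(289), np.int64(196)) BR (np.int64(328), np.int64(159))
scene0 red [335, 312, 17, 24, 236] TL (np.int64(337), np.int64(312)) TR (np.int64(348), np.int64(314)) BL (np.int64(336), np.int64(330)) BR (np.int64(348), np.int64(335))
side0 blue [336, 144, 51, 39, 329] TL (np.int64(336), np.int64(144)) TR (np.int64(386), np.int64(147)) BL (np.int64(336), np.int64(151)) BR (np.int64(380), np.int64(181))
side0 red [325, 152, 53, 43, 321] TL (np.int64(325), np.int64(152)) TR (np.int64(377), np.int64(158)) BL (np.int64(326), np.int64(169)) BR (np.int64(372), np.int64(194))
side0 red [196, 256, 13, 27, 103] TL (np.int64(196), np.int64(261)) TR (np.int64(204), np.int64(256)) BL (np.int64(204), np.int64(281)) BR (np.int64(207), np.int64(280))
side0 red [180, 261, 11, 26, 95] TL (np.int64(180), np.int64(261)) TR (np.int64(188), np.int64(263)) BL (np.int64(185), np.int64(283)) BR (np.int64(190), np.int64(285))
side0 red [190, 311, 33, 37, 598] TL (np.int64(190), np.int64(319)) TR (np.int64(218), np.int64(311)) BL (np.int64(195), np.int64(342)) BR (np.int64(220), np.int64(340))
rack narrow block L/near (array([551.2600739 , 276.46013552,  48.41372217]), np.float64(0.08673413545918536))
R (array([449.51218324, 263.92115505,  39.4761805 ]), np.float64(18.967513718445737))
rack mid z60 [514.08123809 170.50268659  60.        ] [481.24144678 170.72823465  60.        ]
```

Run:
```python
from h import *
S,D=load("scene0"),load("side0"); W=load("wrist0")
for nm,a,b in(("bTL",(276,149),(336,144)),("bTR",(317,134),(386,147)),("rTL",(288,159),(325,152)),("rTR",(329,144),(377,158))):
    print(nm,tri(S,a,D,b),"z141:",onz(S,a,141).round(),onz(D,b,141).round())
K,R,t=W
print("cam pos",-R.T@t,"fwd",R[2])
Rt=cv2.Rodrigues(np.zeros(3))[0]
```

```text
bTL (array([ 574.718934  , -243.5775957 ,  137.00052637]), np.float64(1.6724359140262608)) z141: [ 577. -239.  141.] [ 572. -234.  141.]
bTR (array([ 409.07824234, -263.51702449,  141.01626149]), np.float64(8.646963246671705)) z141: [ 413. -256.  141.] [ 410. -273.  141.]
rTL (array([ 580.09991683, -149.41912045,  150.25640412]), np.float64(1.2503512587987058)) z141: [ 573. -164.  141.] [ 586. -165.  141.]
rTR (array([ 416.4732425 , -174.21743243,  144.97019836]), np.float64(4.362427173670007)) z141: [ 415. -176.  141.] [ 418. -186.  141.]
cam pos [ 231.16115163 -611.95616859  372.41479258] fwd [-0.26659723 -0.06740683 -0.96144799]
```

View pics/wrist0.png

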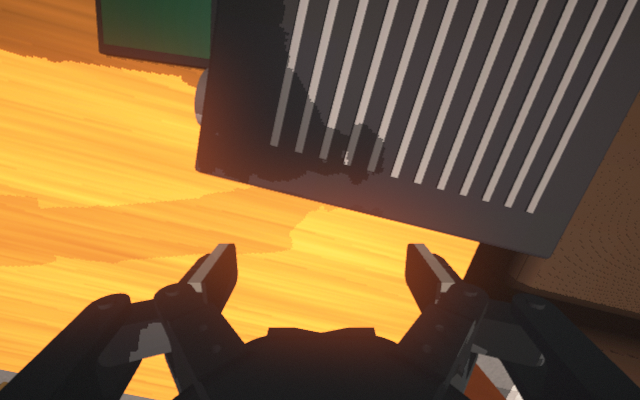

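The wrist view shows the tool over the receiver with the fingers at (230,250) and (415,250). I'll lift, turn and go over the stand.

>>> carry_out --deltas '[0, 0, 7.7, 0, 0, -0.05, -1, 0, 0, 0, 0, 0, -0.05, -1, 0, 0, 0, 0.037, -0.033, 0, -1, 0, 0, 0, 0.037, -0.033, 0, -1, 0, 0, 0, 0.037, -0.033, 0, -1, 0, 0, 0, 0.037, -0.033, 0, -1, 0, 0, 0, 0.037, -0.033, 0, -1, 0, 0, 0, 0.037, -0.033, 0, -1, 0, 0, 0, 0.037, -0.033, 0, -1, 0, 0, 0, 0.037, -0.033, 0, -1, 0, 0, 0, 0.037, -0.033, 0, -1, 0, 0, 0, 0.037, -0.033, 0, -1]'

```text
clock: 1.65
eef_pos: [492.3, -255.6, 331.2]
tool_rot: [-3.142, 0.0, 0.12]
force: [-0.7, -1.5, -0.9]
width: 85.4
gripper_force: 0.0
```

>>> carry_out --deltas '[0, 0, 0, 0, 0, 0, -1, 0, 0, 0, 0, 0, 0, -1]'

```text
clock: 1.9
eef_pos: [491.0, -257.4, 331.0]
tool_rot: [3.141, 0.001, 0.12]
force: [-0.4, -1.4, 0.1]
width: 85.1
gripper_force: 0.0
```

```bash
cat > snap.py <<'E'
import sys,cv2,numpy as np
from cell import ctrl
def snap(name,cam="wrist"):
    s=ctrl.read_state(); c=ctrl.calibration(cam); im=ctrl.get_image(cam)[:,:,::-1]
    np.savez(f"pics/{name}.npz",**{k:np.array(c[k]) for k in("mtx","R","t")}); cv2.imwrite(f"pics/{name}.png",im)
    print(name,s["clock"],s["eef_pos"].round(1),s["tool_rot"].round(3),s["width"].round(1),s["force"].round(2))
if __name__=="__main__": snap(*sys.argv[1:])
E
python3 snap.py w1
```

```text
Traceback (most recent call last):
  File "snap.py", line 7, in <module>
    if __name__=="__main__": snap(*sys.argv[1:])
                             ~~~~^^^^^^^^^^^^^^^
  File "snap.py", line 6, in snap
    print(name,s["clock"],s["eef_pos"].round(1),s["tool_rot"].round(3),s["width"].round(1),s["force"].round(2))
                                                                       ^^^^^^^^^^^^^^^^
AttributeError: 'float' object has no attribute 'round'
```

>>> carry_out --deltas '[0, 0, 0, 0.01, -0.05, 0, -1, 0, 0, 0, 0.01, -0.05, 0, -1, 0, 0, 0, 0, 0, 0, -1, 0, 0, 0, 0, 0, 0, -1]'

```text
clock: 2.45
eef_pos: [498.8, -157.1, 331.5]
tool_rot: [3.14, 0.0, 0.118]
force: [-0.5, -0.3, 0.3]
width: 85.7
gripper_force: 0.0
```

```bash
python3 snap.py w2
```

```text
Traceback (most recent call last):
  File "snap.py", line 7, in <module>
    if __name__=="__main__": snap(*sys.argv[1:])
                             ~~~~^^^^^^^^^^^^^^^
  File "snap.py", line 6, in snap
    print(name,s["clock"],s["eef_pos"].round(1),s["tool_rot"].round(3),s["width"].round(1),s["force"].round(2))
                                                                       ^^^^^^^^^^^^^^^^
AttributeError: 'float' object has no attribute 'round'
```

View pics/w1.png

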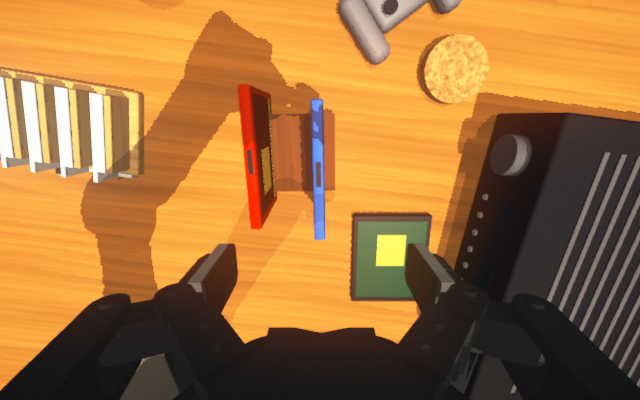

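The view over the stand shows the blue top edge as a strip from (317,98) to (320,240), red at (255,155), the flat case at (390,257), and the rack coming in at left. Next I go over the rack.

>>> carry_out --deltas '[0, 0, 0, 0.006, -0.055, 0, -1, 0, 0, 0, 0.006, -0.055, 0, -1, 0, 0, 0, 0.006, -0.055, 0, -1, 0, 0, 0, 0.006, -0.055, 0, -1, 0, 0, 0, 0.006, -0.055, 0, -1, 0, 0, 0, 0.006, -0.05, 0, -1, 0, 0, 0, 0, 0, 0, -1, 0, 0, 0, 0, 0, 0, -1]'

```text
clock: 3.5
eef_pos: [496.8, 169.4, 331.0]
tool_rot: [3.14, 0.0, 0.117]
force: [0.8, -0.7, -0.2]
width: 85.1
gripper_force: 0.0
```

```bash
sed -i 's/s\["width"\].round(1)/s["width"]/' snap.py; python3 snap.py w3
python3 - <<'E'
from h import *
for n in("w1","w2"):
    im=cv2.imread(f"pics/{n}.png"); h=cv2.cvtColor(im,cv2.COLOR_BGR2HSV)
    m=cv2.inRange(h,(100,120,40),(128,255,255)); k,l,s,c=cv2.connectedComponentsWithStats(m)
    i=1+np.argmax(s[1:,4]); print(n,s[i])
    for y in range(s[i,1],s[i,1]+s[i,3],12):
        x=np.nonzero(l[y]==i)[0]; print(y,x.min(),x.max(),[int(h[y,q,2]) for q in x[::2]])
E
```

```text
w3 3.5 [496.8 169.4 331. ] [3.14  0.    0.117] 85.09517458687404 [ 0.8  -0.66 -0.17]
w1 [312 138  13 101 878]
138 312 317 [187, 197, 202]
150 312 322 [175, 242, 245, 247, 249, 237]
162 313 323 [220, 206, 241]
174 313 323 [183, 209, 242]
186 314 323 [234, 234, 230]
198 314 323 [194, 225, 227, 228, 230]
210 315 323 [217, 225, 228, 229, 216]
222 315 324 [212, 240, 245, 246, 240]
234 315 324 [222, 244, 244, 246, 241]
w2 [ 391  118   18  135 1277]
118 399 407 [184, 197, 199, 201, 201]
130 397 407 [147, 231, 234, 234, 232, 222]
142 397 407 [186, 235, 233, 232, 232, 189]
154 396 406 [160, 233, 234, 233, 232, 225]
166 395 405 [137, 229, 233, 232, 231, 218]
178 395 404 [163, 229, 218]
190 394 403 [148, 227, 220]
202 393 403 [127, 223, 188, 225]
214 393 402 [165, 231, 230, 229, 228]
226 392 401 [141, 228, 229, 228, 227]
238 392 401 [179, 230, 229, 226, 225]
250 391 400 [154, 228, 227, 225, 225]
```

View pics/w3.png

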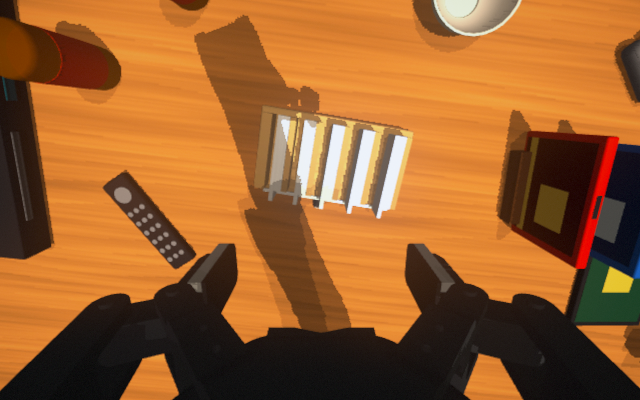

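The rack is at (262–412, 105–215), with its narrow end at left and partly shaded. The red bottle is at (60,60) and the remote at (150,220). I'll take a closer look over the narrow slots.

>>> carry_out --deltas '[0, 0, 0, 0, -0.02, 0.04, -1, 0, 0, 0, 0, -0.02, 0.04, -1, 0, 0, 0, 0, -0.01, 0.05, -1, 0, 0, 0, 0, 0, 0, -1, 0, 0, 0, 0, 0, 0, -1]'

```text
clock: 4.18
eef_pos: [491.7, 220.0, 202.8]
tool_rot: [3.141, -0.002, 0.118]
force: [-0.2, 0.1, 1.1]
width: 85.7
gripper_force: 0.0
```

```bash
python3 snap.py w4
python3 - <<'E'
from h import *
im=cv2.imread("pics/w4.png"); cv2.imwrite("pics/w4c.png",cv2.resize(im[80:280,200:467],(800,600),interpolation=cv2.INTER_CUBIC))
E
```

```text
w4 4.175 [491.7 220.  202.8] [ 3.141e+00 -2.000e-03  1.180e-01] 85.65058265684492 [-0.24  0.1   1.13]
```

View pics/w4c.png

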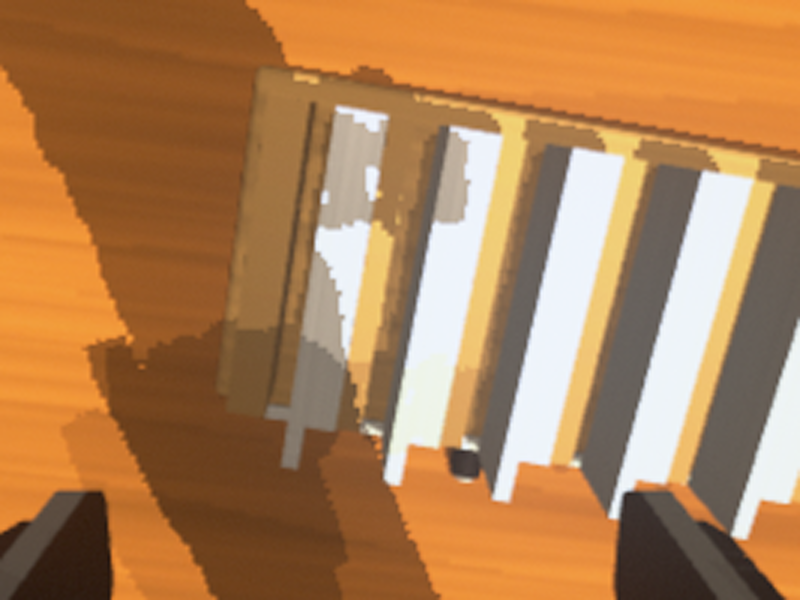

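The crop shows white comb caps with left edges at about x = 335, 447, 567, 697 in its upper part, and the first oak face line running from (313,103) to (272,405). I'll measure these edges numerically, along with the blue case.

```bash
cat > edges.py <<'E'
from h import *
W=load("w4"); im=cv2.imread("pics/w4.png"); h=cv2.cvtColor(im,cv2.COLOR_BGR2HSV)
m=((h[:,:,1]<75)&(h[:,:,2]>185)).astype(np.uint8)
# direction from the cap 3,4 edges
rows=range(140,225,4)
P={}
for y in rows:
    r=m[y,290:460]; d=np.diff(r.astype(int)); st=np.nonzero(d==1)[0]+291; en=np.nonzero(d==-1)[0]+291
    print(y,st,en)
for y in (165,185,200):
    print(y,[(x,*map(int,im[y,x])) for x in range(280,350)])
E
python3 edges.py
```

```text
140 [310 348 389 433] [327 365 407 452]
144 [308 313 347 388 432] [312 326 364 406 450]
148 [312 347 387 431] [324 364 405 449]
152 [312 322 347 350 386 430] [320 323 349 363 404 448]
156 [306 344 385 429] [324 362 403 447]
160 [305 343 384 428] [323 361 402 446]
164 [307 342 383 427] [322 360 401 445]
168 [309 342 382 426] [322 359 400 444]
172 [310 341 381 425] [321 359 399 442]
176 [312 340 380 424] [320 358 398 441]
180 [313 339 379 423] [320 357 397 440]
184 [313 339 379 421] [319 356 396 439]
188 [314 338 378 420] [318 355 395 438]
192 [314 337 377 419] [317 354 394 437]
196 [315 336 376 418] [317 354 393 435]
200 [335 375 417] [353 392 434]
204 [335 374 416] [352 391 433]
208 [334 373 415] [351 390 432]
212 [333 372 414 459] [350 389 431]
216 [332 371 413 457] [349 388 430]
220 [332 370 412 456] [348 387 429]
224 [323 331 369 411 455] [327 348 386 427]
165 [(280, 68, 123, 170), (281, 61, 107, 149), (282, 62, 109, 150), (283, 62, 111, 156), (284, 64, 114, 157), (285, 64, 113, 157), (286, 66, 114, 157), (287, 65, 113, 157), (288, 64, 114, 158), (289, 67, 115, 158), (290, 66, 114
[... 3557 characters left out ...]
7, 105, 184, 236), (318, 106, 185, 236), (319, 103, 184, 236), (320, 105, 184, 236), (321, 104, 184, 236), (322, 105, 185, 236), (323, 99, 171, 225), (324, 76, 123, 165), (325, 65, 94, 125), (326, 64, 93, 123), (327, 66, 95, 125), (328, 66, 95, 125), (329, 65, 95, 123), (330, 66, 94, 122), (331, 70, 93, 116), (332, 82, 94, 106), (333, 87, 95, 102), (334, 86, 95, 101), (335, 197, 187, 182), (336, 244, 237, 231), (337, 249, 244, 238), (338, 250, 244, 239), (339, 248, 244, 238), (340, 246, 244, 238), (341, 238, 243, 238), (342, 233, 244, 238), (343, 235, 244, 238), (344, 237, 244, 239), (345, 235, 244, 238), (346, 235, 244, 238), (347, 235, 244, 238), (348, 238, 244, 238), (349, 247, 244, 238)]
```

Run:
```python
from h import *
W=load("w4")
# direction from cap edges (left edges, px boundary = start-0.5)
L=[]
for a,b in(((388.5,140),(370.5,216)),((431.5,148),(412.5,216)),((406.9,140),(388,216)),((449.2,148),(430,216))):
    p,q=onz(W,a,61),onz(W,b,61); d=p-q; L.append(np.arctan2(d[1],d[0])); print(p.round(1),q.round(1),L[-1].round(4))
th=np.mean(L); u=np.array([np.cos(th),np.sin(th)]); n=np.array([-u[1],u[0]]); print("yaw",th)
Y=lambda c,r,z:(n@onz(W,(c,r),z)[:2])
for r,pts in((165,(295.3,303.7,330.4,341.6,382.7,426.5)),(185,(292.3,300.7,326.9,337.6,378,420.9)),(200,(290.1,298.6,323.7,334.6,374.6,416.6))):
    v=[Y(c,r,58 if i in(0,2) else 61) for i,c in enumerate(pts)]
    print(r,np.round(v,1),"slot1",v[0]-v[1],"slot2",v[2]-v[3],"pitches",np.diff([v[1],v[3],v[4],v[5]]).round(1),"f1-f2",v[0]-v[2])
for nm,c,z in(("rack back-left corner",(200+258/3,80+68/3),18),("block front-left",(200+228/3,80+413/3),58)):
    X=onz(W,c,z);print(nm,X.round(1),u@X[:2],n@X[:2])
# case
for n_,tops in(("w1",[((311.5+323.5)/2,150),((314.5+324.5)/2,234)]),):
    A=load(n_)
    for c in tops: print(n_,onz(A,c,141).round(1))
a,b=load("w1"),load("w2")
im1=cv2.imread("pics/w1.png")
for r1 in(238.5,):
  print(tri(a,(319.8,239),b,(395.7,252.5)), onz(a,(319.8,239),141),onz(b,(395.7,252.5),141))
h=cv2.cvtColor(im1,cv2.COLOR_BGR2HSV)
for y in range(94,140,4): 
    x=[i for i in range(300,335) if 95<h[y,i,0]<130 and h[y,i,1]>60]; print(y,x[:1],x[-1:])
```

```text
[546.2 158.8  61. ] [466.1 163.3  61. ] -0.0567
[543.5 115.1  61. ] [471.3 119.2  61. ] -0.0566
[548.3 140.8  61. ] [468.3 144.9  61. ] -0.0513
[545.6  97.7  61. ] [473.5 100.8  61. ] -0.043
yaw -0.05190887042248041
165 [273.7 265.2 238.5 227.6 186.9 143.5] slot1 8.508937719542246 slot2 10.916261192263306 pitches [-37.6 -40.7 -43.4] f1-f2 35.153246250481686
185 [273.7 265.1 238.4 227.8 187.  143.6] slot1 8.673624869014418 slot2 10.628461301308107 pitches [-37.3 -40.8 -43.4] f1-f2 35.33573690269125
200 [273.7 264.8 238.9 227.9 186.9 143.8] slot1 8.903499414298437 slot2 11.001092923924688 pitches [-36.9 -41.  -43.1] f1-f2 34.82952753477511
rack back-left corner [570.5 266.8  18. ] 555.8535348828789 296.04920771147505
block front-left [451.4 262.8  58. ] 437.15059287313136 285.86420497060874
w1 [ 521.7 -250.5  141. ]
w1 [ 417.5 -265.3  141. ]
(array([ 409.39370581, -266.63471749,  137.58229169]), np.float64(0.3884410980500474)) [ 410.72141578 -266.45447549  141.        ] [ 411.21949374 -265.42744508  141.        ]
94 [] []
98 [] []
102 [311] [322]
106 [311] [321]
110 [312] [321]
114 [312] [321]
118 [312] [322]
122 [312] [322]
126 [312] [322]
130 [312] [322]
134 [312] [322]
138 [312] [322]
```

w≈8–8.7 mm, so slots 1 and 2 are too narrow, slot 3 is ≈14.3 mm and slot 4 ≈17.3 mm. I'll try slot 3 lightly first. Now back to the stand for the grasp.

>>> carry_out --deltas '[0, 0, -1.3, 0, 0, -0.02, -0.2, 0, 0, 0, -0.007, 0.052, 0, -0.2, 0, 0, 0, -0.007, 0.052, 0, -0.2, 0, 0, 0, -0.007, 0.052, 0, -0.2, 0, 0, 0, -0.007, 0.052, 0, -0.2, 0, 0, 0, -0.007, 0.052, 0, -0.2, 0, 0, 0, -0.007, 0.052, 0, -0.2, 0, 0, 0, -0.007, 0.052, 0, -0.2, 0, 0, 0, -0.007, 0.052, 0, -0.2, 0, 0, 0, -0.007, 0.053, 0, -0.2, 0, 0, 0, 0, 0, 0, -0.2, 0, 0, 0, 0, 0, 0, -0.2]'

```text
clock: 5.72
eef_pos: [494.9, -252.3, 222.9]
tool_rot: [3.141, -0.002, 0.142]
force: [0.8, 0.6, 0.0]
width: 51.4
gripper_force: 0.0
```

```bash
python3 snap.py w5
cat > case.py <<'E'
from h import *
import sys
n=sys.argv[1]; z=float(sys.argv[2])
W=load(n); im=cv2.imread(f"pics/{n}.png"); h=cv2.cvtColor(im,cv2.COLOR_BGR2HSV)
m=cv2.inRange(h,(100,110,60),(128,255,255)); m[:,:270]=0;m[:,380:]=0
L=[]
for y in range(10,330,6):
    x=np.nonzero(m[y])[0]
    if 4<len(x)<60: L.append((y,x[0]-.5,x[-1]+.5))
for q in L[::3]: print(q)
P=np.array([onz(W,((a+b)/2,y),z)[:2] for y,a,b in L]); wd=[np.linalg.norm(onz(W,(a,y),z)-onz(W,(b,y),z)) for y,a,b in L]
vx,vy,x0,y0=cv2.fitLine(P.astype(np.float32),cv2.DIST_HUBER,0,.01,.01).ravel(); s=np.sign(vx)
print("yaw",np.arctan2(s*vy,s*vx),"ends",P[0],P[-1],"mean",x0,y0,"widths",np.round(wd[::4],1))
E
python3 case.py w5 141; python3 case.py w1 141
```

```text
w5 5.725 [ 494.9 -252.3  222.9] [ 3.141e+00 -2.000e-03  1.420e-01] 51.373451572435854 [0.75 0.58 0.03]
(100, np.float64(314.5), np.float64(330.5))
(118, np.float64(313.5), np.float64(330.5))
(136, np.float64(315.5), np.float64(330.5))
(154, np.float64(315.5), np.float64(328.5))
(172, np.float64(314.5), np.float64(327.5))
(190, np.float64(313.5), np.float64(329.5))
(208, np.float64(314.5), np.float64(329.5))
(226, np.float64(314.5), np.float64(329.5))
(244, np.float64(314.5), np.float64(329.5))
(262, np.float64(314.5), np.float64(329.5))
(280, np.float64(315.5), np.float64(328.5))
yaw 0.14167807 ends [ 575.51329535 -242.94370929] [ 412.60196507 -265.93283034] mean 506.3553 -252.52443 widths [11.9 13.  10.9 10.4 13.1 12.6 12.9 12.3 11.8]
(100, np.float64(311.5), np.float64(321.5))
(142, np.float64(311.5), np.float64(321.5))
(160, np.float64(312.5), np.float64(323.5))
(178, np.float64(312.5), np.float64(323.5))
(196, np.float64(313.5), np.float64(323.5))
(214, np.float64(314.5), np.float64(323.5))
(232, np.float64(314.5), np.float64(324.5))
yaw 0.1467813 ends [ 576.06786805 -243.01242355] [ 411.96622039 -265.28525016] mean 484.2394 -255.52702 widths [11.1 12.7 13.  12.1 11.2]
```

Yaw and line agree (tool y off by only 2 mm), so I descend and grip.

>>> carry_out --deltas '[0, 0, 0, 0, 0.002, 0.04, -0.2, 0, 0, 0, 0, 0, 0.04, -0.2, 0, 0, 0, 0, 0, 0.04, -0.2, 0, 0, 0, 0, 0, 0, -0.2, 0, 0, 0, 0, 0, 0, -0.2, 0, 0, 0, 0, 0, 0, 1, 0, 0, 0, 0, 0, 0, 1, 0, 0, 0, 0, 0, 0, 1, 0, 0, 0, 0, 0, 0, 1, 0, 0, 0, 0, 0, 0, 1, 0, 0, 0, 0, 0, 0, 1]'

```text
clock: 7.15
eef_pos: [495.8, -254.1, 102.8]
tool_rot: [3.14, -0.002, 0.143]
force: [-0.5, 1.0, 7.5]
width: 13.5
gripper_force: 59.4
```

>>> carry_out --deltas '[0, 0, 0, 0, 0, -0.02, 1, 0, 0, 0, 0, 0, -0.03, 1, 0, 0, 0, 0, 0, -0.04, 1, 0, 0, 0, 0, 0, -0.04, 1, 0, 0, 0, 0, 0, -0.04, 1, 0, 0, 0, 0, 0, 0, 1, 0, 0, 0, 0, 0, 0, 1]'

```text
clock: 8.02
eef_pos: [494.2, -253.7, 270.8]
tool_rot: [-3.141, 0.001, 0.143]
force: [0.0, -0.8, -1.3]
width: 13.2
gripper_force: 58.6
```

```bash
python3 snap.py w6; python3 case.py w6 311
python3 - <<'E'
from cell import ctrl
s=ctrl.read_state(); print(s["force"],s["torque"],s["gripper_force"])
E
```

```text
w6 8.025 [ 494.2 -253.7  270.8] [-3.141e+00  1.000e-03  1.430e-01] 13.16224361727237 [ 0.05 -0.77 -1.32]
(82, np.float64(320.5), np.float64(339.5))
(100, np.float64(306.5), np.float64(339.5))
(118, np.float64(303.5), np.float64(339.5))
(136, np.float64(303.5), np.float64(339.5))
(154, np.float64(303.5), np.float64(338.5))
(172, np.float64(303.5), np.float64(333.5))
(190, np.float64(304.5), np.float64(332.5))
(208, np.float64(304.5), np.float64(333.5))
(226, np.float64(304.5), np.float64(335.5))
(244, np.float64(307.5), np.float64(336.5))
(262, np.float64(305.5), np.float64(336.5))
(280, np.float64(305.5), np.float64(336.5))
(298, np.float64(305.5), np.float64(336.5))
(316, np.float64(305.5), np.float64(335.5))
yaw 0.13871194 ends [ 574.31967991 -246.04470185] [ 476.5446884  -256.84765289] mean 529.1977 -249.43208 widths [ 6.3 12.6 12.9 12.5 10.2 10.8 11.9 10.6 12.5 12.8 12.8]
[-0.71331655 -0.39923446 -1.70343496] [0.0268028  0.0396088  0.02498537] 58.6211496591568
```

The case sits centred and square in the grip. I'll turn to the rack's yaw (−0.052) and carry it above slot 3.

>>> carry_out --deltas '[0, 0, 5.6, 0, 0, 0, 1, 0, 0, 5.6, 0, 0, 0, 1, 0, 0, 0, -0.0017, -0.04, 0, 1, 0, 0, 0, -0.0017, -0.05, 0, 1, 0, 0, 0, -0.0017, -0.05, 0, 1, 0, 0, 0, -0.0017, -0.05, 0, 1, 0, 0, 0, -0.0017, -0.05, 0, 1, 0, 0, 0, -0.0017, -0.05, 0, 1, 0, 0, 0, -0.0017, -0.05, 0, 1, 0, 0, 0, -0.0017, -0.05, 0, 1, 0, 0, 0, -0.0017, -0.032, 0, 1, 0, 0, 0, 0, 0, 0, 1]'

```text
clock: 9.57
eef_pos: [500.4, 171.6, 269.8]
tool_rot: [-3.141, 0.003, -0.047]
force: [-0.4, -0.8, -1.2]
width: 13.1
gripper_force: 58.7
```

>>> carry_out --deltas '[0, 0, 0, 0, 0, 0.04, 1, 0, 0, 0, 0, 0, 0.04, 1, 0, 0, 0, 0, 0, 0.014, 1, 0, 0, 0, 0, 0, 0, 1, 0, 0, 0, 0, 0, 0, 1]'

```text
clock: 10.2
eef_pos: [502.7, 168.4, 178.5]
tool_rot: [-3.141, -0.002, -0.053]
force: [-0.1, 0.4, -1.1]
width: 13.2
gripper_force: 58.6
```

```bash
cat > st.py <<'E'
from cell import ctrl
import numpy as np
s=[]; st=ctrl.read_state(); p=st["eef_pos"]; th=-.0525
u=np.array([np.cos(th),np.sin(th)]); n=np.array([-u[1],u[0]])
print("t",st["clock"],"pos",p.round(2),"u,n",(u@p[:2]).round(2),(n@p[:2]).round(2),"rot",st["tool_rot"].round(4),"F u,n,z",(u@st["force"][:2]).round(1),(n@st["force"][:2]).round(1),st["force"][2].round(1),"T",st["torque"].round(2),st["width"])
E
python3 st.py; python3 snap.py w7; python3 snap.py s7 side; python3 -c "
from h import *
im=cv2.imread('pics/w7.png');a=cv2.imread('pics/s7.png')[180:300,240:400]
cv2.imwrite('pics/c7.png',np.vstack([cv2.resize(im[60:260,180:460],(700,500))[:350],cv2.resize(a,(333,250)).repeat(1,0)[:, :].copy() if 0 else cv2.copyMakeBorder(cv2.resize(a,(333,250)),0,0,0,367,0)]))"
```

```text
t 10.2 pos [502.74 168.44 178.46] u,n 493.21 194.59 rot [-3.1408e+00 -2.1000e-03 -5.2900e-02] F u,n,z -0.1 0.4 -1.1 T [ 0.01 -0.05  0.03] 13.228957740916746
w7 10.2 [502.7 168.4 178.5] [-3.141e+00 -2.000e-03 -5.300e-02] 13.228957740916746 [-0.11  0.45 -1.11]
s7 10.25 [502.8 168.6 178.6] [-3.141e+00 -2.000e-03 -5.300e-02] 13.443890668383565 [ 0.12 -0.38 -0.09]
```

View pics/c7.png

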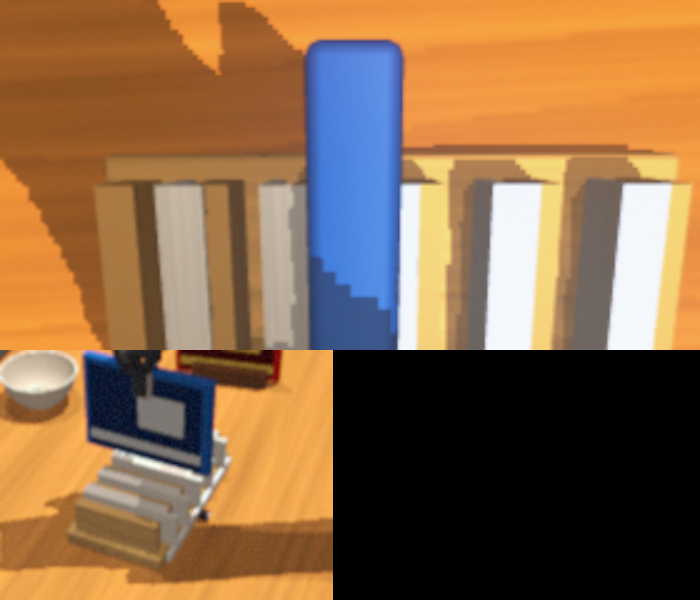

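The case hangs over slot 3: caps 1 and 2 lie to its left, cap 3 peeks out at (410,260), and caps 4 and 5 lie to its right, all about parallel to it. I'll refine yaw and lateral offset from this same view.

Run:
```python
from h import *
W=load("w7"); im=cv2.imread("pics/w7.png").astype(float); g=im[:,:,0]  # blue channel: white caps vs oak/dark
th=-.0525; u=np.array([np.cos(th),np.sin(th)]); n=np.array([-u[1],u[0]])
def edge(y,x0,x1,s):
    r=cv2.GaussianBlur(g,(1,3),0)[y,x0:x1]; d=s*np.diff(r); i=int(np.argmax(d)); 
    if 0<i<len(d)-1:
        a,b,c=d[i-1],d[i],d[i+1]; k=(a-c)/(2*(a-2*b+c)) if abs(a-2*b+c)>1e-6 else 0
    else:k=0
    return x0+i+.5+k
def fit(nm,x0,x1,s,z,rows=range(136,200,4)):
    P=np.array([onz(W,(edge(y,x0,x1,s),y),z)[:2] for y in rows]); U=P@u; N=P@n
    k,b=np.polyfit(U,N,1); res=N-(k*U+b); ok=abs(res)<.6; k,b=np.polyfit(U[ok],N[ok],1)
    print(nm,"dyaw",round(k,4),"n@u493",round(k*493+b,2),"rms",res.std().round(2),ok.sum())
fit("cap1L",232,246,1,61); fit("cap2L",275,288,1,61); fit("cap4L",368,382,1,61); fit("cap5L",418,436,1,61)
fit("face1",228,238,-1,58); fit("face2",270,279,-1,58)
fit("filmR",332,345,-1,216.7,range(82,150,4)); fit("filmL",297,308,1,216.7,range(82,150,4))
for y in(150,170): print(y,[(x,*map(int,im[y,x])) for x in list(range(228,246))+list(range(268,286))])
```

```text
cap1L dyaw -0.0129 n@u493 265.69 rms 1.07 11
cap2L dyaw 0.0027 n@u493 227.65 rms 0.11 16
cap4L dyaw 0.0015 n@u493 144.02 rms 0.12 16
cap5L dyaw 0.0017 n@u493 97.65 rms 0.13 16
face1 dyaw -0.0011 n@u493 273.68 rms 1.29 7
face2 dyaw 0.0071 n@u493 239.14 rms 0.14 16
filmR dyaw -0.0227 n@u493 188.77 rms 0.11 17
filmL dyaw 0.012 n@u493 199.27 rms 0.07 17
150 [(228, 67, 122, 169), (229, 68, 121, 169), (230, 66, 120, 169), (231, 67, 121, 169), (232, 67, 121, 168), (233, 67, 121, 169), (234, 50, 90, 126), (235, 38, 63, 89), (236, 39, 65, 92), (237, 38, 65, 92), (238, 39, 67, 94), (239, 42, 69, 96), (240, 42, 68, 95), (241, 41, 67, 93), (242, 84, 107, 128), (243, 142, 160, 179), (244, 154, 173, 189), (245, 154, 172, 189), (268, 72, 122, 169), (269, 71, 122, 170), (270, 71, 121, 169), (271, 65, 105, 145), (272, 52, 78, 105), (273, 50, 70, 93), (274, 49, 71, 94), (275, 51, 70, 92), (276, 51, 70, 92), (277, 51, 71, 94), (278, 63, 97, 135), (279, 72, 121, 167), (280, 74, 127, 174), (281, 75, 126, 174), (282, 75, 126, 174), (283, 87, 133, 177), (284, 144, 168, 190), (285, 160, 178, 192)]
170 [(228, 65, 119, 167), (229, 66, 120, 167), (230, 65, 120, 167), (231, 65, 120, 167), (232, 65, 119, 167), (233, 66, 120, 167), (234, 65, 119, 167), (235, 61, 111, 155), (236, 48, 83, 117), (237, 39, 67, 94), (238, 41, 69, 97), (239, 44, 71, 98), (240, 42, 69, 98), (241, 44, 70, 98), (242, 43, 69, 96), (243, 43, 68, 95), (244, 122, 140, 157), (245, 150, 169, 183), (268, 69, 122, 165), (269, 69, 121, 166), (270, 70, 122, 166), (271, 70, 121, 166), (272, 63, 103, 141), (273, 52, 77, 104), (274, 50, 69, 92), (275, 50, 71, 93), (276, 51, 69, 92), (277, 50, 69, 91), (278, 51, 72, 94), (279, 68, 111, 152), (280, 76, 129, 176), (281, 75, 128, 176), (282, 75, 127, 175), (283, 78, 129, 175), (284, 101, 141, 180), (285, 144, 167, 187)]
```

>>> carry_out --deltas '[0, 0, -0.2, 0, -0.0003, 0.01, 1, 0, 0, 0, 0, 0, 0.008, 1, 0, 0, 0, 0, 0, 0, 1, 0, 0, 0, 0, 0, 0, 1]'

```text
clock: 10.8
eef_pos: [501.8, 168.7, 159.2]
tool_rot: [3.142, 0.0, -0.049]
force: [0.4, -0.3, -1.1]
width: 13.2
gripper_force: 58.6
```

```bash
python3 st.py
```

```text
t 10.8 pos [501.76 168.71 159.22] u,n 492.21 194.81 rot [ 3.1416e+00  1.0000e-04 -4.8800e-02] F u,n,z 0.4 -0.2 -1.1 T [ 0.03 -0.03  0.03] 13.235741584159419
```

>>> carry_out --deltas '[0, 0, 0, 0, 0, 0.001, 1, 0, 0, 0, 0, 0, 0.001, 1, 0, 0, 0, 0, 0, 0.001, 1, 0, 0, 0, 0, 0, 0, 1]'

```text
clock: 11.3
eef_pos: [501.7, 168.6, 156.3]
tool_rot: [3.142, 0.0, -0.049]
force: [0.1, -0.1, -1.0]
width: 13.4
gripper_force: 58.6
```

```bash
python3 st.py
```

```text
t 11.3 pos [501.72 168.63 156.29] u,n 492.18 194.73 rot [ 3.1415  0.     -0.0489] F u,n,z 0.1 -0.1 -1.0 T [-0.   -0.03 -0.  ] 13.396106582858485
```

>>> carry_out --deltas '[0, 0, 0, 0, 0, 0.001, 1, 0, 0, 0, 0, 0, 0.001, 1, 0, 0, 0, 0, 0, 0, 1]'

```text
clock: 11.68
eef_pos: [501.7, 168.7, 154.2]
tool_rot: [3.142, 0.0, -0.049]
force: [-0.0, -0.6, -0.8]
width: 13.3
gripper_force: 58.7
```

```bash
python3 st.py
```

```text
t 11.675 pos [501.67 168.66 154.21] u,n 492.13 194.75 rot [ 3.1415e+00  2.0000e-04 -4.8900e-02] F u,n,z 0.0 -0.6 -0.8 T [ 0.    0.03 -0.04] 13.268626613455902
```

>>> carry_out --deltas '[0, 0, 0, 0, 0, 0.001, 1, 0, 0, 0, 0, 0, 0.001, 1, 0, 0, 0, 0, 0, 0, 1]'

```text
clock: 12.05
eef_pos: [501.7, 168.7, 152.2]
tool_rot: [3.142, 0.0, -0.049]
force: [-0.7, -0.0, -0.6]
width: 13.4
gripper_force: 58.7
```

```bash
python3 st.py
```

```text
t 12.05 pos [501.7  168.65 152.22] u,n 492.15 194.75 rot [ 3.1415e+00  1.0000e-04 -4.8900e-02] F u,n,z -0.7 -0.1 -0.6 T [ 0.04 -0.03  0.03] 13.355819558817158
```

>>> carry_out --deltas '[0, 0, 0, 0, 0, 0.001, 1, 0, 0, 0, 0, 0, 0, 1]'

```text
clock: 12.3
eef_pos: [501.7, 168.6, 151.3]
tool_rot: [3.142, 0.0, -0.049]
force: [-0.8, -0.4, 0.1]
width: 13.0
gripper_force: 58.7
```

```bash
python3 st.py
```

```text
t 12.3 pos [501.71 168.64 151.25] u,n 492.17 194.73 rot [ 3.1415e+00  1.0000e-04 -4.8900e-02] F u,n,z -0.8 -0.4 0.1 T [-0.04 -0.03 -0.  ] 12.952692535791538
```

Bottom is nominally at z≈54.5, below the mouth, with almost no force, so I keep easing down.

>>> carry_out --deltas '[0, 0, 0, 0, 0, 0.001, 1, 0, 0, 0, 0, 0, 0.001, 1, 0, 0, 0, 0, 0, 0, 1]'

```text
clock: 12.68
eef_pos: [501.7, 168.6, 149.2]
tool_rot: [3.141, 0.0, -0.049]
force: [-0.1, -0.1, -1.7]
width: 13.6
gripper_force: 58.7
```

```bash
python3 st.py; python3 snap.py s8 side; python3 snap.py c8 scene; python3 -c "
from h import *
a=cv2.imread('pics/s8.png')[170:290,250:390];b=cv2.imread('pics/c8.png')[170:290,290:430]
cv2.imwrite('pics/v8.png',np.hstack([cv2.resize(i,(400,343),interpolation=2) for i in(a,b)]))"
```

```text
t 12.675 pos [501.68 168.62 149.22] u,n 492.14 194.72 rot [ 3.1415e+00  2.0000e-04 -4.9000e-02] F u,n,z -0.1 -0.1 -1.7 T [ 0.02 -0.02 -0.01] 13.58806050580359
s8 12.675 [501.7 168.6 149.2] [ 3.141  0.    -0.049] 13.58806050580359 [-0.07 -0.08 -1.71]
c8 12.725 [501.7 168.7 149.3] [ 3.142  0.    -0.049] 13.335730836330068 [ 0.05 -0.28 -0.99]
```

View pics/v8.png

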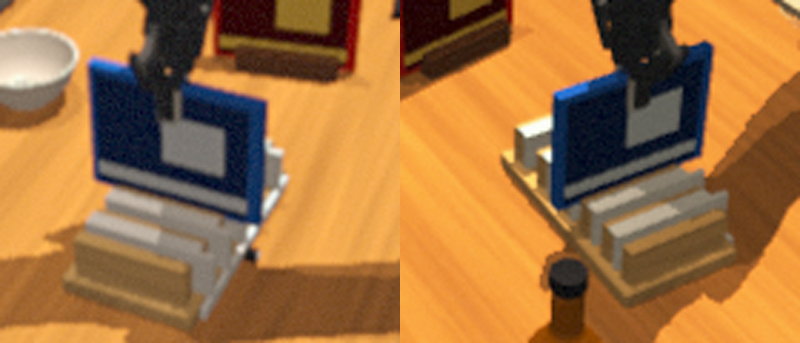

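Both views show the case entering slot 3: two cheeks and caps are in front of it (narrow side), with its underside at the cap tops. I continue gently.

>>> carry_out --deltas '[0, 0, 0, 0, 0, 0.001, 1, 0, 0, 0, 0, 0, 0.001, 1, 0, 0, 0, 0, 0, 0.001, 1, 0, 0, 0, 0, 0, 0, 1]'

```text
clock: 13.28
eef_pos: [501.7, 168.6, 146.2]
tool_rot: [3.141, 0.0, -0.049]
force: [-0.1, -0.6, -0.6]
width: 13.3
gripper_force: 58.7
```

```bash
python3 st.py
```

```text
t 13.275 pos [501.67 168.61 146.21] u,n 492.13 194.71 rot [ 3.1415e+00  2.0000e-04 -4.9000e-02] F u,n,z -0.0 -0.7 -0.6 T [ 0.02  0.04 -0.01] 13.301273830206352
```

>>> carry_out --deltas '[0, 0, 0, 0, 0, 0.001, 1, 0, 0, 0, 0, 0, 0.001, 1, 0, 0, 0, 0, 0, 0.001, 1, 0, 0, 0, 0, 0, 0, 1]'

```text
clock: 13.78
eef_pos: [501.7, 168.6, 143.2]
tool_rot: [3.142, 0.0, -0.049]
force: [0.4, -0.2, -0.7]
width: 13.2
gripper_force: 58.7
```

```bash
python3 st.py
```

```text
t 13.775 pos [501.68 168.61 143.23] u,n 492.14 194.7 rot [ 3.1415e+00  2.0000e-04 -4.8900e-02] F u,n,z 0.4 -0.2 -0.7 T [ 0.01  0.04 -0.01] 13.199144766061698
```

>>> carry_out --deltas '[0, 0, 0, 0, 0, 0.0015, 1, 0, 0, 0, 0, 0, 0.0015, 1, 0, 0, 0, 0, 0, 0.0015, 1, 0, 0, 0, 0, 0, 0.0015, 1, 0, 0, 0, 0, 0, 0, 1]'

```text
clock: 14.4
eef_pos: [501.6, 168.6, 137.2]
tool_rot: [3.141, 0.0, -0.049]
force: [-0.8, -0.2, -0.4]
width: 13.4
gripper_force: 58.7
```

```bash
python3 st.py
```

```text
t 14.4 pos [501.62 168.63 137.18] u,n 492.08 194.72 rot [ 3.1414e+00  3.0000e-04 -4.8800e-02] F u,n,z -0.8 -0.2 -0.4 T [0.02 0.02 0.02] 13.41807624565518
```

>>> carry_out --deltas '[0, 0, 0, 0, 0, 0.002, 1, 0, 0, 0, 0, 0, 0.002, 1, 0, 0, 0, 0, 0, 0.002, 1, 0, 0, 0, 0, 0, 0.002, 1, 0, 0, 0, 0, 0, 0, 1]'

```text
clock: 15.02
eef_pos: [501.6, 168.6, 129.1]
tool_rot: [3.141, 0.0, -0.049]
force: [0.8, 0.5, -1.9]
width: 13.5
gripper_force: 58.7
```

```bash
python3 st.py
```

```text
t 15.025 pos [501.61 168.6  129.12] u,n 492.07 194.69 rot [ 3.1414e+00  4.0000e-04 -4.8900e-02] F u,n,z 0.8 0.5 -1.9 T [ 0.03  0.04 -0.01] 13.536361508649314
```

>>> carry_out --deltas '[0, 0, 0, 0, 0, 0.002, 1, 0, 0, 0, 0, 0, 0.002, 1, 0, 0, 0, 0, 0, 0.002, 1, 0, 0, 0, 0, 0, 0.002, 1, 0, 0, 0, 0, 0, 0.002, 1, 0, 0, 0, 0, 0, 0, 1]'

```text
clock: 15.78
eef_pos: [501.6, 168.6, 119.1]
tool_rot: [3.141, 0.0, -0.049]
force: [0.0, -0.3, -0.3]
width: 13.1
gripper_force: 58.7
```

```bash
python3 st.py
```

```text
t 15.775 pos [501.62 168.63 119.14] u,n 492.08 194.72 rot [ 3.1415e+00  3.0000e-04 -4.8900e-02] F u,n,z 0.0 -0.3 -0.3 T [ 0.04 -0.02 -0.04] 13.142673185380044
```

>>> carry_out --deltas '[0, 0, 0, 0, 0, 0.001, 1, 0, 0, 0, 0, 0, 0.001, 1, 0, 0, 0, 0, 0, 0, 1]'

```text
clock: 16.15
eef_pos: [501.7, 168.6, 117.3]
tool_rot: [3.142, 0.0, -0.049]
force: [-0.6, -0.1, -0.6]
width: 13.6
gripper_force: 58.7
```

```bash
python3 st.py
```

```text
t 16.15 pos [501.72 168.62 117.27] u,n 492.18 194.71 rot [ 3.1415e+00  1.0000e-04 -4.8900e-02] F u,n,z -0.6 -0.2 -0.6 T [-0.05 -0.03  0.04] 13.628972028211798
```

>>> carry_out --deltas '[0, 0, 0, 0, 0, 0.001, 1, 0, 0, 0, 0, 0, 0, 1]'

```text
clock: 16.4
eef_pos: [501.7, 168.7, 116.3]
tool_rot: [3.142, 0.0, -0.049]
force: [0.3, -0.6, -1.6]
width: 13.3
gripper_force: 58.7
```

```bash
python3 st.py
```

```text
t 16.4 pos [501.7  168.66 116.26] u,n 492.16 194.75 rot [ 3.1416e+00  1.0000e-04 -4.8900e-02] F u,n,z 0.3 -0.6 -1.6 T [ 0.03 -0.03  0.03] 13.32693601999941
```

>>> carry_out --deltas '[0, 0, 0, 0, 0, 0.001, 1, 0, 0, 0, 0, 0, 0, 1]'

```text
clock: 16.65
eef_pos: [501.7, 168.6, 115.2]
tool_rot: [3.142, 0.0, -0.049]
force: [-0.5, -0.2, -0.6]
width: 13.1
gripper_force: 58.7
```

```bash
python3 st.py
```

```text
t 16.65 pos [501.68 168.63 115.23] u,n 492.14 194.73 rot [ 3.1415e+00  1.0000e-04 -4.8900e-02] F u,n,z -0.5 -0.2 -0.6 T [-0.04 -0.01  0.02] 13.098282639734194
```

>>> carry_out --deltas '[0, 0, 0, 0, 0, 0.0005, 1, 0, 0, 0, 0, 0, 0, 1]'

```text
clock: 16.9
eef_pos: [501.8, 168.7, 114.9]
tool_rot: [-3.142, -0.0, -0.049]
force: [0.2, -0.6, -0.6]
width: 13.4
gripper_force: 58.8
```

```bash
python3 st.py
```

```text
t 16.9 pos [501.82 168.69 114.89] u,n 492.27 194.79 rot [-3.1415e+00 -2.0000e-04 -4.8900e-02] F u,n,z 0.2 -0.6 -0.6 T [0.01 0.01 0.04] 13.390323130263303
```

>>> carry_out --deltas '[0, 0, 0, 0, 0, 0.0005, 1, 0, 0, 0, 0, 0, 0, 1]'

```text
clock: 17.15
eef_pos: [501.7, 168.7, 114.8]
tool_rot: [-3.142, -0.0, -0.049]
force: [-3.1, -0.0, 4.7]
width: 13.1
gripper_force: 59.6
```

```bash
python3 st.py
```

```text
t 17.15 pos [501.68 168.71 114.77] u,n 492.13 194.8 rot [-3.1416e+00 -2.0000e-04 -4.8900e-02] F u,n,z -3.1 -0.2 4.7 T [-0.1   0.35 -0.04] 13.119006795472844
```

>>> carry_out --deltas '[0, 0, 0, 0, 0, 0.0005, 1, 0, 0, 0, 0, 0, 0, 1]'

```text
clock: 17.4
eef_pos: [501.6, 168.8, 114.7]
tool_rot: [-3.142, -0.0, -0.049]
force: [-3.2, -0.2, 9.3]
width: 13.2
gripper_force: 60.3
```

```bash
python3 st.py
```

```text
t 17.4 pos [501.62 168.8  114.73] u,n 492.07 194.89 rot [-3.1416e+00 -3.0000e-04 -4.8700e-02] F u,n,z -3.2 -0.4 9.3 T [-0.26  0.5  -0.01] 13.182181851251267
```

The floor is felt at TCP z 114.7 (114.8 expected). I release and retreat.

>>> carry_out --deltas '[0, 0, 0, 0, 0, 0, 0.3, 0, 0, 0, 0, 0, 0, 0, 0, 0, 0, 0, 0, 0, -0.2, 0, 0, 0, 0, 0, 0, -0.2, 0, 0, 0, 0, 0, -0.02, -0.2, 0, 0, 0, 0, 0, -0.04, -0.2, 0, 0, 0, 0, 0, -0.05, -0.2, 0, 0, 0, 0, 0, -0.05, -0.2, 0, 0, 0, 0, 0, 0, -0.2, 0, 0, 0, 0, 0, 0, -0.2]'

```text
clock: 18.65
eef_pos: [501.3, 168.4, 273.4]
tool_rot: [3.141, 0.001, -0.049]
force: [-0.8, -0.2, -0.9]
width: 51.4
gripper_force: 0.0
```

```bash
python3 st.py; python3 snap.py w9; python3 snap.py s9 side; python3 snap.py c9 scene; python3 case.py w9 153; python3 -c "
from h import *
a=cv2.imread('pics/s9.png')[150:290,240:400];b=cv2.imread('pics/c9.png')[150:290,270:430];w=cv2.imread('pics/w9.png')[60:340,160:480]
cv2.imwrite('pics/v9.png',np.hstack([cv2.resize(i,(266,233),interpolation=2) for i in(a,b,w)]))"
```

```text
t 18.65 pos [501.27 168.37 273.39] u,n 491.75 194.44 rot [ 3.1411e+00  6.0000e-04 -4.9000e-02] F u,n,z -0.8 -0.2 -0.9 T [-0.07 -0.04 -0.02] 51.351094869954096
w9 18.65 [501.3 168.4 273.4] [ 3.141e+00  1.000e-03 -4.900e-02] 51.351094869954096 [-0.79 -0.17 -0.85]
s9 18.7 [500.9 168.3 272.7] [ 3.141e+00  2.000e-03 -4.900e-02] 51.29301481691221 [-0.03 -0.11  0.43]
c9 18.75 [500.8 168.2 272.4] [ 3.14e+00  3.00e-03 -4.90e-02] 51.28885217181283 [ 0.38 -0.48  0.36]
(106, np.float64(313.5), np.float64(327.5))
(124, np.float64(312.5), np.float64(327.5))
(142, np.float64(313.5), np.float64(326.5))
(160, np.float64(313.5), np.float64(326.5))
(178, np.float64(313.5), np.float64(327.5))
(196, np.float64(313.5), np.float64(326.5))
(214, np.float64(313.5), np.float64(326.5))
(232, np.float64(316.5), np.float64(326.5))
(250, np.float64(314.5), np.float64(326.5))
(268, np.float64(314.5), np.float64(324.5))
yaw -0.04586077 ends [579.08974349 164.04477072] [419.8591229  172.99806542] mean 495.79596 168.46782 widths [12.3 13.5 12.  13.2 12.5  5.9 12.2]
```

View pics/v9.png

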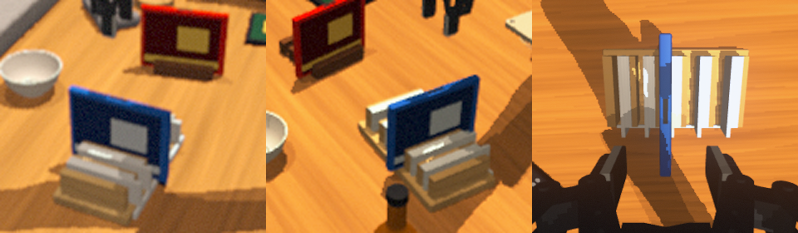

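All three views show the case standing upright in slot 3, released and about centred front to back, with the red case undisturbed. Handing in.

```bash
python3 -c "
from cell import ctrl
print(ctrl.finish_job())"
```

```text
the job is handed in; nothing more can be done
None
```

The blue case now stands upright on the floor of the rack's third slot from the narrow end and is released; I skipped slots 1 and 2 without trying them, as the camera put them at about 8.5 and 11 mm, too narrow for the 14 mm case. The most force I felt was about 9 N, at the floor, and the job is handed in, though no verdict came back.

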